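# Seat a seedling plate in the guide of the microscope light base

### The job

Get the seedling plate ready for viewing: with your fingertips, push the square plate along the white light base until it sits square in the corner of the black angle guide, flat against both of its rails, and push the red dimmer slide all the way along its slot, away from the robot, to full brightness. Only slide the plate, never lift or tip it, and leave everything else on the bench and the base where it stands.

Things in the scene. Friction and masses are not known exactly. Their poses are not given: they have to be found in the camera images.
- light_base: white light base of the stereo microscope, fixed to the bench, 300 mm (its x) by 380 mm (its y), flat top 40 mm above the bench. Origin: centre of its underside, at bench height; x points away from the robot, y to its left, turned at most 0.25 rad from the world axes. A round lit window, flush with the top, lies at x = y = +40 mm, where the plate's centre comes when home
- guide_corner (a point): inner corner of the black L-shaped guide, at x = y = +100 mm of the base, at its top; axes as the base. Rails 6 mm thick, 14 mm high: the far rail runs 140 mm from here to -y, the left rail 120 mm to -x (towards the robot). Outside them are 3 mm high feet, 22 mm out from the inner faces, with screws 9 mm high
- plate: closed square culture plate, clear plastic with cream gel and a row of green seedlings, 120 x 120 x 17 mm, 80 to 150 g, loose, lying flat on the light base. Origin: centre of its underside, z up; its x and y axes are square to its sides. It lies right of and nearer than the corner, up to 0.4 rad askew to the base. It slides with moderate friction
- dimmer (a joint): travel of the red dimmer slide, m: 0 at the end near the robot (dark), 0.050 at the far end (full); grows along the light base's +x. About 1.5 N of friction, stays where it is left
- dimmer_knob (a point): centre of the top of the red dimmer knob, 14 mm along its travel (x), 20 mm across, its top 15 mm above the light base's top; it stands left of the left rail, at y = +160 mm of the base, x = -50 mm at joint 0 and 0 at full. Axes as the light base
- small_dish: little closed round dish, 35 mm across, 12 mm high, loose on the light base beyond the dimmer's far end, left of the rails. Origin: centre of its underside. Leave alone
- bottle: glass bottle with blue cap, 70 mm across, 140 mm high, on the bench. Origin: centre of its underside. Leave alone
- jar_white: culture jar with white lid, 72 mm across, 88 mm high, on the bench. Origin: centre of its underside. Leave alone
- jar_yellow: culture jar with yellow lid, 72 mm across, 88 mm high, on the bench. Origin: centre of its underside. Leave alone
- dish_stack: two round culture dishes, one on the other, 90 mm across, 30 mm high together, on the bench. Origin: centre of the underside. Leave alone
- forceps: steel forceps lying flat on the bench, 124 mm long along its x, 17 mm wide, 8 mm high. Origin: middle of its length, at the bench. Leave alone
- marker: marker pen lying on the bench, 125 mm long along its x, 13 mm thick. Origin: middle of its length, at the bench. Leave alone
Things that resemble listed ones, but are neither listed nor needed, are in the scene too. What is meant by the plate is not blue or pink, and is the smaller of those in its own colour.

How it is judged:
By the outcome, as a careful person would: the job done as asked, in the order asked, and still so for the second after the job is handed in, with the robot touching nothing.
It also fails if it takes over 64 s, if anything falls off the work surface, if the arm or the gripper's body presses on something with over 40 N, if the wrist force passes 120 N, or if a joint passes its speed limit or range.

### The arm

A 6-joint arm with a two-finger parallel gripper is mounted at the origin on the work surface. World frame = base frame: x ahead of the robot, y to its left, z up, the work surface at z = 0. Lengths are in m, angles in rad, forces in N, time in s.
With the tool pointing down it reaches from about 0.3 to 0.775 m from the base axis. Payload 14.6 kg.
Tool frame: the origin (TCP) lies at the very end of the fingers, on their centre line; the grasp point (between the pads) lies 19 mm behind it; z points along the fingers, y is the line along which they close (so a half turn about z gives the same grasp; the last joint's range is limited). The gripper opens to 94 mm and grips with 3 to 60 N. Pads are 16 mm wide; open, the fingers measure 119 mm over their backs; the gripper's body (75 mm by 177 mm) begins 78 mm behind the grasp point.
Start: joints at [1.151, 0.3, 1.521, -0, 1.321, -0.067], TCP at [0.19, 0.516, 0.205] pointing down, gripper open.
Joint ranges: [-3.03, 3.03], [-0.79, 2.21], [0.23, 2.52], [-1.04, 4.18], [0, 3.07], [-2.55, 2.55]. Speed limits (rad/s): [2.22, 2.22, 2.57, 3.14, 3.14, 3.14].

### API

Orientations are given as [roll, pitch, yaw] about the fixed x, y, z axes, in that order (R = Rz(yaw) Ry(pitch) Rx(roll)).
In Python, from station import ctrl gives the robot as it stands.
- The arm moves only by the tool carry_out, never from a script. Its argument "motion" is text: rows parted by semicolons, each of 7 numbers parted by spaces: the shift along the world's x, y, z in m, then the turn, a rotation vector about the world's x, y, z in degrees, then the closure in counts, from 0 (fully open) to 255 (shut). In form: dx dy dz wx wy wz hand; .... A call has 1 to 20 rows; each row shifts and turns the commanded pose from where the row before left it; what a row does not reach is not made up. A row lasts 1/12 s, in which the tool goes at most 41.7 mm and 7.16 degrees, less where a joint would pass 70% of its speed; a pose out of reach is approached as far as the arm can. A call is refused whole if a number of a shift passes 0.0417 or a number of a turn 7.16, either way. A call with a gripper value outside its range is refused whole. The fingers move at their own pace and stop on an object; "grip_force" is the grip in N (left out, the last holds). Time passes only in rows, so rows that do not move let the fingers close. It gives the time, the measured TCP pose, the force, the opening and the grip force at its end, in the units of the state.
- ctrl.get_obs(): the state, without advancing time (a new reading comes with each control period).
- ctrl.camera(name): name is "side" or "top"; returns a dict with "pixels" (384x512x3 uint8, red, green, blue), "range_z" (384x512 float32, m along the optical axis (not along the pixel's ray), 0 where there is no reading), "K" (3x3 intrinsics, pixels), "position" and "attitude" of the camera in the world. Camera axes: x right, y up, looking along -z (the intrinsics and any distortion apply to the point x, -y, -z); pixel columns grow to the right and rows downward; lengths in m; the calibration is good to about 2 mm. A picture is of the moment at which its call begins.
- ctrl.hand_in(): hands the job in; it is judged then, once.
The state is a dict: "time_s": time; "qpos": joint angles; "joint_vel": joint speeds; "tau": joint torques, N m; "ee_pos": TCP position; "eef_rot": TCP orientation; "force": force on the tool from outside, world axes, zero at the start; "moment": the same for the moment, N m; "grip_width": finger opening in m; "grip_force": force on a finger pad.
Only numpy, scipy, OpenCV 4.12 (cv2) and the standard library are available. Lean on these libraries where they do the work, as an engineer would, in place of code of your own. Each camera call takes 0.05 s, during which the arm holds its last target. There are 200 camera calls.

## Working session

There is one attempt and no reset: what is moved stays moved. The work goes in short steps, Python scripts to look and compute and a tool call to move; the robot and the scene stay as the last step left them, time stands still between calls to the robot, and variables do not carry over. Pictures are saved under pics/ and viewed, at most 10 in all, crops included, and the job is handed in when it is done.

Besides the shell and the picture viewer there is one more tool, called after "Emit:" as name(argument=value, ...) on one line, values as JSON. carry_out: Moves the arm, as the interface text tells. Its arguments: {"type":"object","properties":{"motion":{"type":"string"},"grip_force":{"type":"number"}},"required":["motion"]}

```bash
mkdir -p pics; ls; cat > h.py <<'E'
import numpy as np, cv2
from station import ctrl
from scipy.spatial.transform import Rotation as R
def shot(n):
    c=ctrl.camera(n); 
    return c
def att(c):
    a=np.array(c["attitude"],float)
    if a.shape==(3,3): return a
    return R.from_euler('xyz',a).as_matrix() if a.size==3 else R.from_quat(a).as_matrix()
def cloud(c):
    K=c["K"];z=c["range_z"];v,u=np.mgrid[:384,:512]
    P=np.stack([(u-K[0,2])/K[0,0]*z,-(v-K[1,2])/K[1,1]*z,-z],-1)
    return P@att(c).T+np.array(c["position"])
E
python3 - <<'E'
from h import *
for n in("top","side"):
    c=shot(n); print({k:(v if k not in("pixels","range_z") else v.shape) for k,v in c.items()})
    cv2.imwrite(f"pics/{n}0.png",cv2.resize(c["pixels"][:,:,::-1],(800,600),interpolation=cv2.INTER_CUBIC))
    np.savez(f"{n}0.npz",cl=cloud(c),px=c["pixels"])
print(ctrl.get_obs())
E
```

```text
pics
{'pixels': (384, 512, 3), 'range_z': (384, 512), 'K': array([[397.21068086,   0.        , 250.68806067],
       [  0.        , 397.21068086, 202.07726278],
       [  0.        ,   0.        ,   1.        ]]), 'position': array([ 0.39211361, -0.0063473 ,  1.30486774]), 'attitude': array([ 0.08524476,  0.00530807, -1.55479043])}
{'pixels': (384, 512, 3), 'range_z': (384, 512), 'K': array([[482.60902252,   0.        , 255.47216335],
       [  0.        , 482.60902252, 192.41593467],
       [  0.        ,   0.        ,   1.        ]]), 'position': array([0.26399855, 1.1196779 , 1.2762705 ]), 'attitude': array([ 0.75671113, -0.00465621, -2.92595117])}
{'time_s': 0.1, 'qpos': array([ 1.15138595e+00,  3.00388712e-01,  1.52148405e+00, -2.45850536e-05,
        1.32070405e+00, -6.66218726e-02]), 'joint_vel': array([-0.00049906, -0.0011239 , -0.00207218,  0.00164   ,  0.00185986,
        0.00143061]), 'tau': array([ 1.18039265e-03, -5.32644689e+01, -3.53288949e+01,  7.10073486e-02,
        2.34126515e-02,  6.34156237e-06]), 'ee_pos': array([0.18996303, 0.51591597, 0.20497257]), 'eef_rot': array([-3.14060909e+00, -4.17569634e-05,  2.78881023e+00]), 'force': array([-1.22086088, -1.06342426,  0.1209443 ]), 'moment': array([-0.01652089, -0.01906165,  0.01541854]), 'grip_force': 0.0, 'grip_width': 0.09419941985740718}
```

View pics/top0.png

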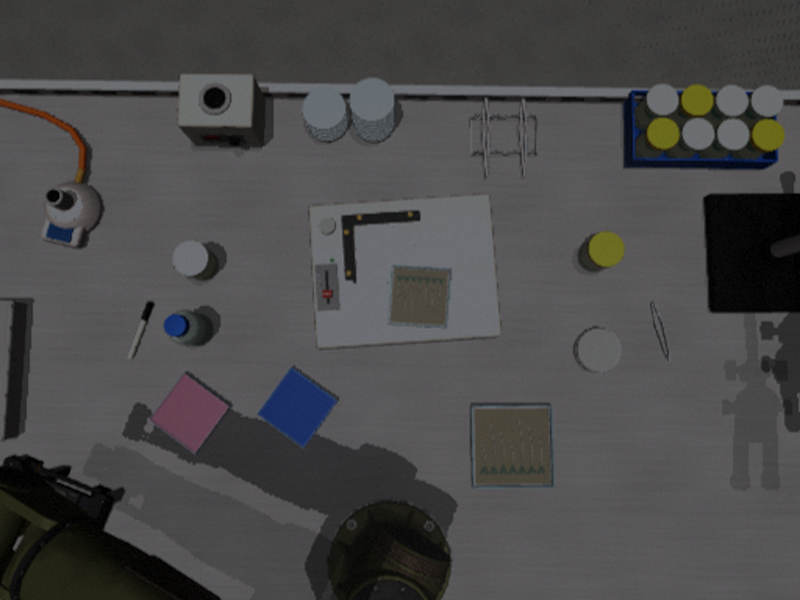

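View pics/side0.png

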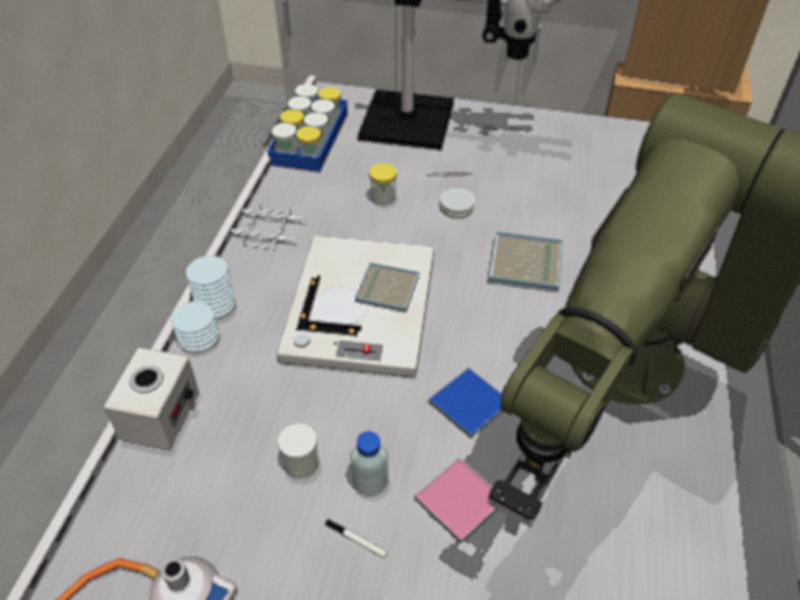

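Two cream plates are visible in the top view. One is on the white base at (420,297), the other larger and on the bench at (511,445). The blue (298,407) and pink (190,412) plates are decoys. The smaller cream plate, on the base, fits the description. The knob is at (328,294), the guide corner at about (352,222), and the small dish at (328,227). I'll confirm with a crop and measure.

```bash
python3 - <<'E'
from h import *
d=np.load("top0.npz");cl=d["cl"];px=d["px"]
cr=px[120:226,194:326,::-1]; cv2.imwrite("pics/crop.png",cv2.resize(np.clip(cr*2.0,0,255).astype(np.uint8),(792,600),interpolation=cv2.INTER_CUBIC))
def rect(m,name):
    n,l,s,c=cv2.connectedComponentsWithStats(m.astype(np.uint8)); 
    for i in range(1,n):
        if s[i,4]>25:
            P=cl[l==i]; r=cv2.minAreaRect(P[:,:2].astype(np.float32))
            print(name,s[i,4],np.round(r[0],4),np.round(r[1],4),round(r[2],2),"z",np.round(np.median(P[:,2]),4),"px",np.round(c[i],1))
roi=np.zeros(px.shape[:2],bool);roi[118:230,190:330]=1
z=cl[...,2]
print("bench z",np.median(z[235:250,230:290]))
rect(roi&(z>.025)&(z<.08),"base")
rect(roi&(z>.0485)&(z<.08),"high")
p=px.astype(int)
rect(roi&(p.max(2)<45)&(z>.03),"dark")
rect(roi&(p[...,0]>p[...,1]*1.6)&(p[...,0]>60),"red")
rect(roi&(p[...,0]>p[...,2]*1.12)&(z>.045)&(p[...,0]<p[...,1]*1.3),"cream")
# base corners
m=roi&(z>.025);print(np.round(cv2.boxPoints(cv2.minAreaRect(cl[m][:,:2].astype(np.float32))),4).tolist())
E
```

```text
bench z -0.0001479360358818127
base 10783 [ 0.5955 -0.0198] [0.3011 0.3811] 4.67 z 0.0404 px [258.1 173.7]
high 174 [0.668  0.0484] [0.0962 0.1893] 45.49 z 0.0536 px [238.  149.4]
high 82 [0.6836 0.1405] [0.0323 0.0292] 1.73 z 0.0515 px [208.5 144.3]
high 1432 [ 0.5393 -0.0516] [0.1198 0.1202] 87.3 z 0.0567 px [267.8 189.7]
high 31 [0.5415 0.1349] [0.0196 0.0132] 88.91 z 0.0541 px [208.8 188.2]
dark 481 [0.5662 0.0482] [0.1572 0.3292] 81.87 z 0.0445 px [234.8 148.6]
cream 1073 [ 0.4921 -0.0494] [0.1085 0.2043] 86.91 z 0.0567 px [267.9 190.2]
[[0.37869998812675476, 0.15279999375343323], [0.4106000065803528, -0.22630000114440918], [0.761900007724762, -0.19670000672340393], [0.7300000190734863, 0.18240000307559967]]
```

View pics/crop.png

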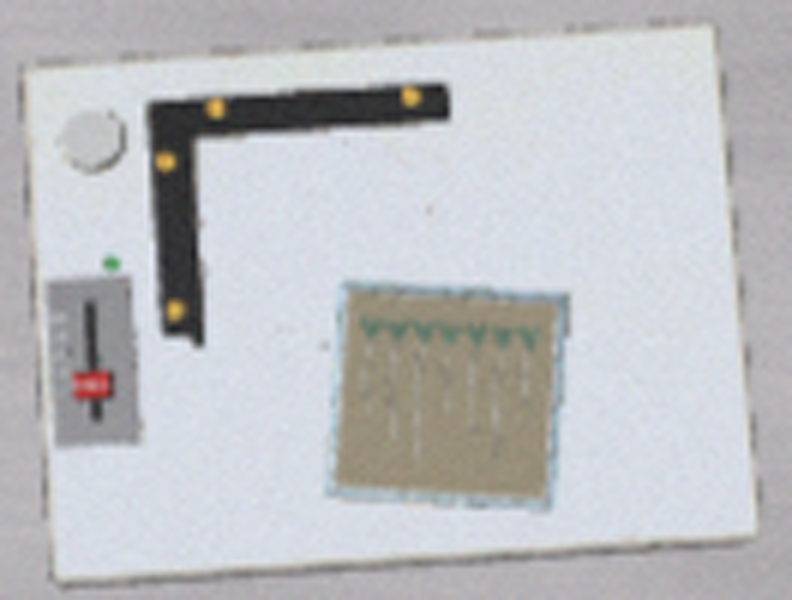

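The crop confirms it: a cream-gel plate with green seedlings on the base, red knob near the low end of its slot, guide empty. The plate goes in first, pushed by two spread fingertips held square to the base (yaw 4.67°).

Emit:
carry_out(motion="0.0129 -0.0287 0 0 0 1.245 65;0.0129 -0.0287 0 0 0 1.245 65;0.0129 -0.0287 0 0 0 1.245 65;0.0129 -0.0287 0 0 0 1.245 65;0.0129 -0.0287 0 0 0 1.245 65;0.0129 -0.0287 0 0 0 1.245 65;0.0129 -0.0287 0 0 0 1.245 65;0.0129 -0.0287 0 0 0 1.245 65;0.0129 -0.0287 0 0 0 1.245 65;0.0129 -0.0287 0 0 0 1.245 65;0.0129 -0.0287 0 0 0 1.245 65;0.0129 -0.0287 0 0 0 1.245 65;0.0129 -0.0287 0 0 0 1.245 65;0.0129 -0.0287 0 0 0 1.245 65;0.0129 -0.0287 0 0 0 1.245 65;0.0129 -0.0287 0 0 0 1.245 65;0.0129 -0.0287 0 0 0 1.245 65;0.0129 -0.0287 0 0 0 1.245 65;0.0129 -0.0287 0 0 0 1.245 65;0.0129 -0.0287 0 0 0 1.245 65")

```text
time_s: 1.77
ee_pos: [0.4483, -0.0595, 0.2053]
eef_rot: [3.142, -0.0, -3.059]
force: [1.4, 0.6, 0.4]
grip_width: 0.0698
grip_force: 0.0
```

Emit:
carry_out(motion="0 0 -0.02 0 0 0 65;0 0 -0.02 0 0 0 65;0 0 -0.02 0 0 0 65;0 0 -0.02 0 0 0 65;0 0 -0.02 0 0 0 65;0 0 -0.02 0 0 0 65;0 0 -0.02 0 0 0 65;0 0 -0.005 0 0 0 65;0 0 -0.005 0 0 0 65;0 0 -0.005 0 0 0 65;0 0 -0.004 0 0 0 65;0 0 0 0 0 0 65")

```text
time_s: 2.77
ee_pos: [0.4481, -0.0579, 0.0464]
eef_rot: [-3.142, 0.0, -3.06]
force: [0.9, -0.5, -0.3]
grip_width: 0.0699
grip_force: 0.0
```

Emit:
carry_out(motion="0.00498 0.00041 0 0 0 0 65;0.00498 0.00041 0 0 0 0 65;0.00498 0.00041 0 0 0 0 65;0.00498 0.00041 0 0 0 0 65;0.00498 0.00041 0 0 0 0 65;0.00498 0.00041 0 0 0 0 65;0.00498 0.00041 0 0 0 0 65;0.00498 0.00041 0 0 0 0 65;0.00498 0.00041 0 0 0 0 65;0.00498 0.00041 0 0 0 0 65;0.00498 0.00041 0 0 0 0 65;0.00498 0.00041 0 0 0 0 65;0 0 0 0 0 0 65")

```text
time_s: 3.85
ee_pos: [0.5086, -0.0529, 0.0464]
eef_rot: [-3.142, 0.0, -3.06]
force: [-0.2, -0.3, -0.9]
grip_width: 0.0701
grip_force: 0.0
```

```bash
cat >> h.py <<'E'
BC=np.array([.5955,-.0198]);BY=np.deg2rad(4.67);BR=np.array([[np.cos(BY),np.sin(BY)],[-np.sin(BY),np.cos(BY)]])
def base(p): return BR@(np.array(p)[:2]-BC)*1000
def state():
    c=shot("top");cl=cloud(c);z=cl[...,2]
    b=(cl[...,:2]-BC)@BR.T*1000
    o=ctrl.get_obs();print("t",o["time_s"],"tcp base",base(o["ee_pos"]).round(1),"z",o["ee_pos"][2].round(4),"yaw",np.degrees(o["eef_rot"][2]).round(2),"F",o["force"].round(1))
    m=(z>.0525)&(z<.062)&(abs(b[...,0])<140)&(b[...,1]>-185)&(b[...,1]<140)
    n,l,s,ce=cv2.connectedComponentsWithStats(m.astype(np.uint8))
    for i in range(1,n):
        if s[i,4]>30:
            r=cv2.minAreaRect(b[l==i].astype(np.float32));print(s[i,4],"base ctr",np.round(r[0],1),np.round(r[1],1),round(r[2],1))
    return c
def save(c,name,x0,y0,x1,y1,g=2.0):
    cr=c["pixels"][y0:y1,x0:x1,::-1]; k=min(800/cr.shape[1],600/cr.shape[0])
    cv2.imwrite(f"pics/{name}.png",cv2.resize(np.clip(cr*g,0,255).astype(np.uint8),None,fx=k,fy=k,interpolation=cv2.INTER_CUBIC))
E
python3 -c "
from h import *
c=state();save(c,'a1',180,110,345,235)"
```

```text
t 3.9 tcp base [-89.7 -25.9] z 0.0464 yaw -175.31 F [-0.1 -1.1  0.2]
558 base ctr [ -4.1 -19.2] [ 83.  120.3] 0.5
```

Emit:
carry_out(motion="0.00498 0.00041 0 0 0 0 65;0.00498 0.00041 0 0 0 0 65;0.00498 0.00041 0 0 0 0 65;0.00498 0.00041 0 0 0 0 65;0.00498 0.00041 0 0 0 0 65;0.00498 0.00041 0 0 0 0 65;0.00498 0.00041 0 0 0 0 65;0.00498 0.00041 0 0 0 0 65;0.00498 0.00041 0 0 0 0 65;0.00498 0.00041 0 0 0 0 65;0.00498 0.00041 0 0 0 0 65;0.00349 0.00028 0 0 0 0 65;0 0 0 0 0 0 65")

```text
time_s: 4.98
ee_pos: [0.5667, -0.0481, 0.0464]
eef_rot: [-3.142, 0.0, -3.06]
force: [-0.7, -0.2, -0.3]
grip_width: 0.0699
grip_force: 0.0
```

```bash
python3 -c "
from h import *
c=state();save(c,'a2',180,110,345,235)"
```

```text
t 5.0333 tcp base [-31.4 -25.9] z 0.0463 yaw -175.31 F [-0.6 -0.6  0. ]
423 base ctr [ 71.8 -16.4] [ 70.1 129.7] 11.8
```

Emit:
carry_out(motion="-0.00997 -0.00081 0 0 0 0 65;-0.00997 -0.00081 0 0 0 0 65;-0.00997 -0.00081 0 0 0 0 65;0 0 0.02 0 0 0 65;0 0 0.02 0 0 0 65;0 0 0.02 0 0 0 65;0 0 0 0 0 0 65")

```text
time_s: 5.62
ee_pos: [0.5376, -0.0509, 0.1102]
eef_rot: [-3.14, 0.005, -3.06]
force: [0.4, 0.3, 1.1]
grip_width: 0.0702
grip_force: 0.0
```

Emit:
carry_out(motion="0.008 -0.0058 0 0 0 -6.925 65;0.008 -0.0058 0 0 0 -6.925 65;0.008 -0.0058 0 0 0 -6.925 65;0.008 -0.0058 0 0 0 -6.925 65;0.008 -0.0058 0 0 0 -6.925 65;0.008 -0.0058 0 0 0 -6.925 65;0.008 -0.0058 0 0 0 -6.925 65;0.008 -0.0058 0 0 0 -6.925 65;0.008 -0.0058 0 0 0 -6.925 65;0.008 -0.0058 0 0 0 -6.925 65;0.008 -0.0058 0 0 0 -6.925 65;0.008 -0.0058 0 0 0 -6.925 65;0.008 -0.0058 0 0 0 -6.925 65;0 0 0 0 0 0 65")

```text
time_s: 6.78
ee_pos: [0.6406, -0.1268, 0.1054]
eef_rot: [-3.141, -0.0, 1.646]
force: [0.3, 0.2, 0.1]
grip_width: 0.0701
grip_force: 0.0
```

```bash
python3 -c "
from h import *
c=state();save(c,'a3',180,110,345,235);c=shot('side');save(c,'s3',160,140,300,245,1.3)"
```

```text
t 6.8333 tcp base [  35.7 -109.7] z 0.1054 yaw 94.74 F [-1.1 -0.1  0.3]
1026 base ctr [ 40.4 -14.3] [111.7 129.9] 89.8
```

View pics/s3.png

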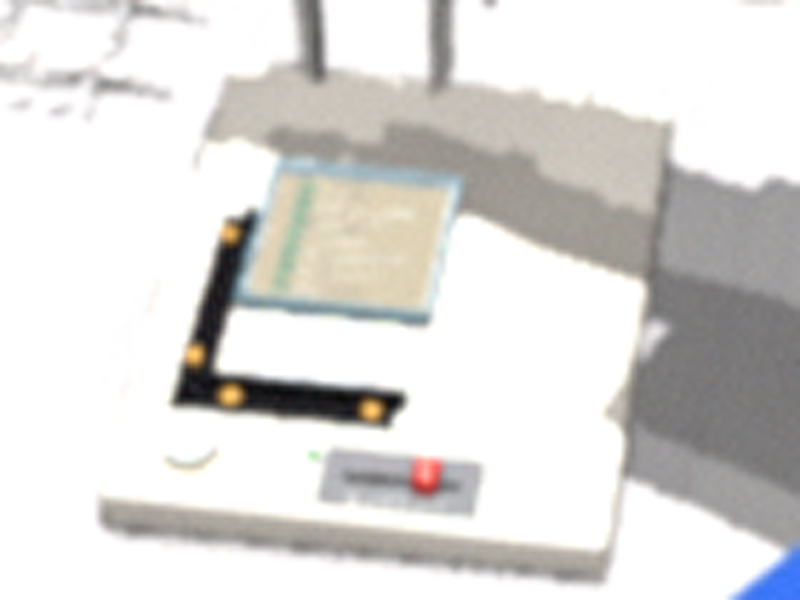

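The plate is now square and right by the far rail. Next is the push to the left.

Emit:
carry_out(motion="0 0 -0.02 0 0 0 65;0 0 -0.02 0 0 0 65;0 0 -0.01 0 0 0 65;0 0 -0.005 0 0 0 65;0 0 -0.004 0 0 0 65;0 0 0 0 0 0 65;-0.00041 0.00498 0 0 0 0 65;-0.00041 0.00498 0 0 0 0 65;-0.00041 0.00498 0 0 0 0 65;-0.00041 0.00498 0 0 0 0 65;-0.00041 0.00498 0 0 0 0 65;-0.00041 0.00498 0 0 0 0 65;-0.00041 0.00498 0 0 0 0 65;-0.00041 0.00498 0 0 0 0 65;-0.00041 0.00498 0 0 0 0 65;0 0 0 0 0 0 65")

```text
time_s: 8.22
ee_pos: [0.6364, -0.0801, 0.0474]
eef_rot: [-3.141, -0.0, 1.653]
force: [0.3, 0.6, 0.2]
grip_width: 0.07
grip_force: 0.0
```

Emit:
carry_out(motion="-0.00041 0.00498 0 0 0 0 65;-0.00041 0.00498 0 0 0 0 65;-0.00041 0.00498 0 0 0 0 65;-0.00041 0.00498 0 0 0 0 65;-0.00041 0.00498 0 0 0 0 65;-0.00041 0.00498 0 0 0 0 65;-0.0002 0.0025 0 0 0 0 65;0 0 0 0 0 0 65")

```text
time_s: 8.88
ee_pos: [0.6337, -0.0481, 0.0474]
eef_rot: [-3.141, -0.0, 1.653]
force: [0.0, -0.2, -0.8]
grip_width: 0.0702
grip_force: 0.0
```

```bash
python3 -c "
from h import *
c=state();c=shot('side');save(c,'s4',160,140,300,245,1.0)"
```

```text
t 8.9333 tcp base [ 35.8 -31.7] z 0.0474 yaw 94.68 F [-0.4  0.3 -0.9]
666 base ctr [40.5 69.3] [ 74.2 130. ] 89.4
```

View pics/s4.png

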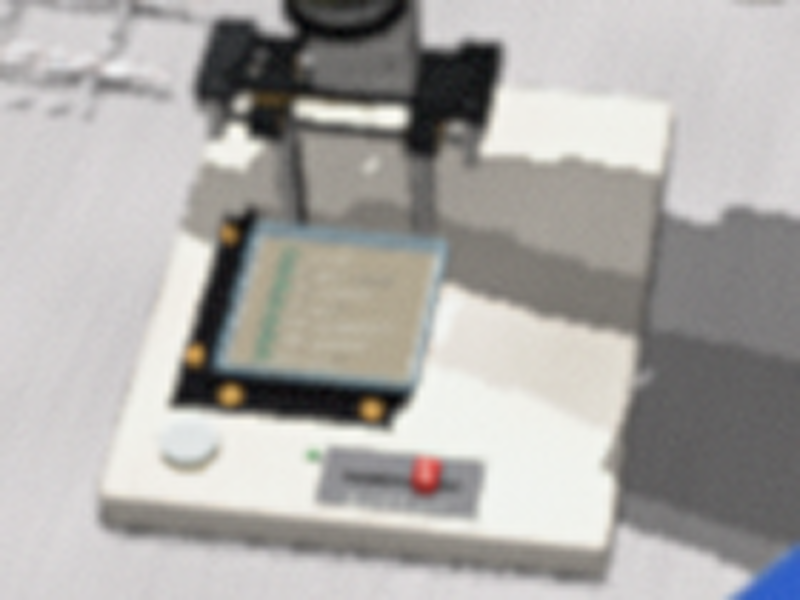

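The plate is nearly at the left rail. I'll press it home in small steps and watch the force.

Emit:
carry_out(motion="-0.00008 0.001 0 0 0 0 65;-0.00008 0.001 0 0 0 0 65;-0.00008 0.001 0 0 0 0 65;-0.00008 0.001 0 0 0 0 65;0 0 0 0 0 0 65")

```text
time_s: 9.4
ee_pos: [0.6339, -0.0464, 0.0478]
eef_rot: [3.14, 0.003, 1.652]
force: [1.5, -10.6, -1.1]
grip_width: 0.0701
grip_force: 5.2
```

Emit:
carry_out(motion="-0.00004 0.0005 0 0 0 0 65;-0.00004 0.0005 0 0 0 0 65;0 0 0 0 0 0 65")

```text
time_s: 9.65
ee_pos: [0.634, -0.0463, 0.0479]
eef_rot: [3.14, 0.004, 1.652]
force: [2.2, -15.6, -0.2]
grip_width: 0.0701
grip_force: 7.8
```

Emit:
carry_out(motion="0.0008 -0.01 0 0 0 0 65;0.0008 -0.01 0 0 0 0 65;0.0008 -0.01 0 0 0 0 65;0 0 0.02 0 0 0 65;0 0 0.02 0 0 0 65;0 0 0.02 0 0 0 65;0 0 0 0 0 0 65")

```text
time_s: 10.23
ee_pos: [0.6374, -0.0747, 0.1116]
eef_rot: [3.136, 0.001, 1.652]
force: [0.2, -0.0, 0.8]
grip_width: 0.0703
grip_force: 0.0
```

Emit:
carry_out(motion="-0.00834 0.00665 0 0 0 6.925 65;-0.00834 0.00665 0 0 0 6.925 65;-0.00834 0.00665 0 0 0 6.925 65;-0.00834 0.00665 0 0 0 6.925 65;-0.00834 0.00665 0 0 0 6.925 65;-0.00834 0.00665 0 0 0 6.925 65;-0.00834 0.00665 0 0 0 6.925 65;-0.00834 0.00665 0 0 0 6.925 65;-0.00834 0.00665 0 0 0 6.925 65;-0.00834 0.00665 0 0 0 6.925 65;-0.00834 0.00665 0 0 0 6.925 65;-0.00834 0.00665 0 0 0 6.925 65;-0.00834 0.00665 0 0 0 6.925 65;0 0 0 0 0 0 65")

```text
time_s: 11.4
ee_pos: [0.5263, 0.0131, 0.1069]
eef_rot: [3.141, -0.001, -3.054]
force: [1.4, -0.5, -0.1]
grip_width: 0.0699
grip_force: 0.0
```

```bash
python3 -c "
from h import *
c=state();save(c,'a5',180,110,345,235)"
```

```text
t 11.45 tcp base [-65.6  37.9] z 0.1071 yaw -175.4 F [-0.4  0.4 -1. ]
819 base ctr [63.8 43.9] [127.9  85.1] 86.5
```

Emit:
carry_out(motion="0 0 -0.02 0 0 0 65;0 0 -0.02 0 0 0 65;0 0 -0.01 0 0 0 65;0 0 -0.005 0 0 0 65;0 0 -0.005 0 0 0 65;0 0 0 0 0 0 65;0.00498 0.00041 0 0 0 0 65;0.00498 0.00041 0 0 0 0 65;0.00498 0.00041 0 0 0 0 65;0.00498 0.00041 0 0 0 0 65;0.00498 0.00041 0 0 0 0 65;0.00498 0.00041 0 0 0 0 65;0 0 0 0 0 0 65")

```text
time_s: 12.53
ee_pos: [0.5581, 0.0152, 0.0475]
eef_rot: [-3.142, 0.001, -3.06]
force: [0.0, 0.7, -0.2]
grip_width: 0.0698
grip_force: 0.0
```

Emit:
carry_out(motion="0.0015 0.00012 0 0 0 0 65;0.0015 0.00012 0 0 0 0 65;0.0015 0.00012 0 0 0 0 65;0 0 0 0 0 0 65")

```text
time_s: 12.87
ee_pos: [0.5619, 0.0155, 0.0475]
eef_rot: [-3.142, 0.0, -3.06]
force: [-0.1, 0.2, -1.0]
grip_width: 0.0702
grip_force: 0.0
```

Emit:
carry_out(motion="0.001 0.00008 0 0 0 0 65;0.001 0.00008 0 0 0 0 65;0 0 0 0 0 0 65")

```text
time_s: 13.12
ee_pos: [0.5638, 0.0156, 0.0474]
eef_rot: [-3.142, -0.0, -3.06]
force: [0.7, 0.6, -0.1]
grip_width: 0.0698
grip_force: 0.0
```

Emit:
carry_out(motion="0.001 0.00008 0 0 0 0 65;0.001 0.00008 0 0 0 0 65;0.001 0.00008 0 0 0 0 65;0 0 0 0 0 0 65")

```text
time_s: 13.45
ee_pos: [0.5657, 0.0157, 0.0474]
eef_rot: [3.142, -0.003, -3.06]
force: [-10.1, -1.2, 7.6]
grip_width: 0.0701
grip_force: 5.3
```

Emit:
carry_out(motion="0.001 0.00008 0 0 0 0 65;0.001 0.00008 0 0 0 0 65;0 0 0 0 0 0 65")

```text
time_s: 13.7
ee_pos: [0.5659, 0.0158, 0.0474]
eef_rot: [3.141, -0.008, -3.06]
force: [-26.0, -2.9, 18.2]
grip_width: 0.0701
grip_force: 12.9
```

Emit:
carry_out(motion="-0.005 -0.0004 0 0 0 0 65;-0.01 -0.0008 0 0 0 0 65;-0.01 -0.0008 0 0 0 0 65;-0.01 -0.0008 0 0 0 0 65;0 0 0.02 0 0 0 255;0 0 0.02 0 0 0 255;0 0 0.02 0 0 0 255;-0.0031 0.01205 0 0 0 0 255;-0.0031 0.01205 0 0 0 0 255;-0.0031 0.01205 0 0 0 0 255;-0.0031 0.01205 0 0 0 0 255;-0.0031 0.01205 0 0 0 0 255;-0.0031 0.01205 0 0 0 0 255;-0.0031 0.01205 0 0 0 0 255;-0.0031 0.01205 0 0 0 0 255;-0.0031 0.01205 0 0 0 0 255;-0.0031 0.01205 0 0 0 0 255;0 0 0 0 0 0 255")

```text
time_s: 15.2
ee_pos: [0.5022, 0.1357, 0.1074]
eef_rot: [3.141, -0.0, -3.058]
force: [-0.3, 0.7, 0.4]
grip_width: 0.0003
grip_force: 0.0
```

```bash
python3 -c "
from h import *
c=state();save(c,'a6',190,118,330,223,1.6);c=shot('side');save(c,'s6',160,140,300,245,1.0)"
```

```text
t 15.25 tcp base [-80.1 161.6] z 0.1074 yaw -175.22 F [-0.5 -0.  -0.2]
1404 base ctr [42.5 39.7] [126.5 131.8] 0.1
```

View pics/a6.png

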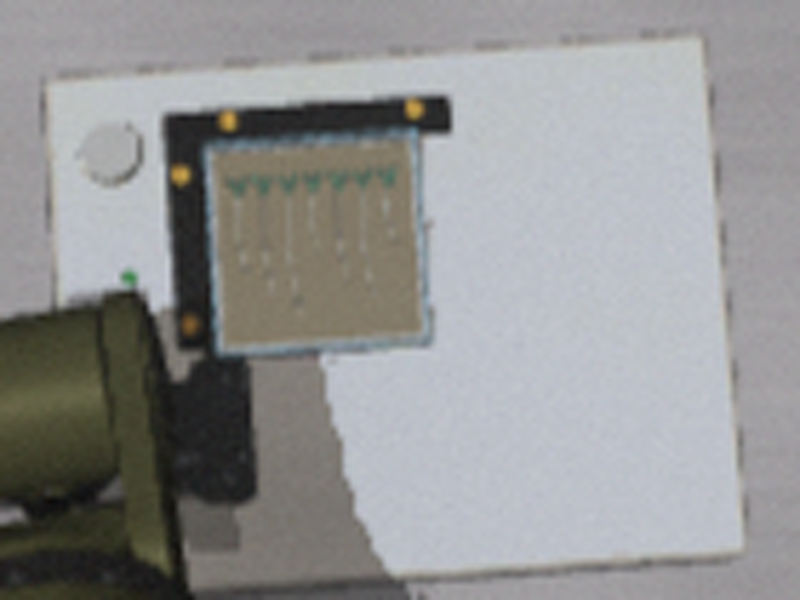

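View pics/s6.png

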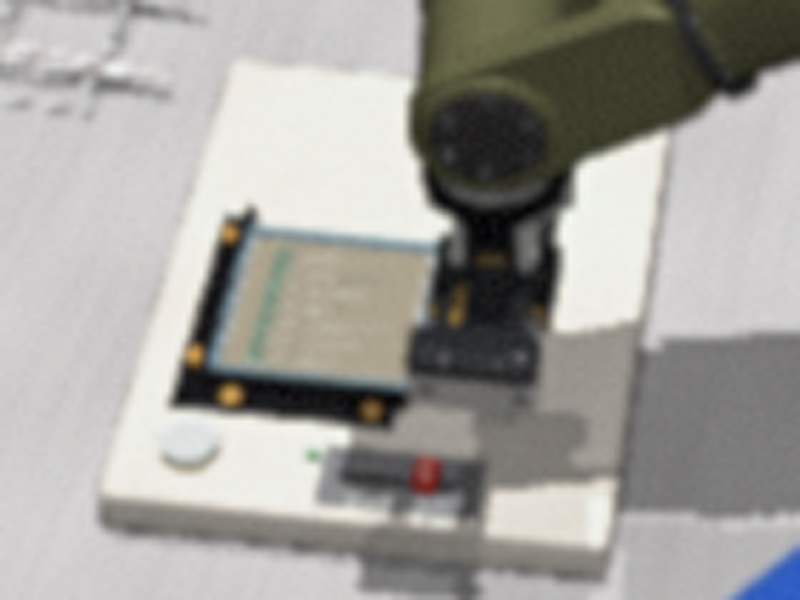

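```bash
python3 - <<'E'
from h import *
c=shot("top");cl=cloud(c);b=(cl[...,:2]-BC)@BR.T*1000;z=cl[...,2]
m=(z>.0535)&(z<.062)
# saturation-free approach: per-slice extents
def ext(ax,lo,hi,a,bb,fn):
    t=[];v=[]
    for s in np.arange(lo,hi,6.):
        k=m&(b[...,ax]>=s)&(b[...,ax]<s+6)&(b[...,1-ax]>a)&(b[...,1-ax]<bb)
        if k.sum(): t.append(s+3);v.append(fn(b[k][:,1-ax]))
    p=np.polyfit(t,v,1);print("slope deg",np.degrees(np.arctan(p[0])).round(2),"at40",np.polyval(p,40).round(1))
ext(1,-10,60,-60,30,np.min)   # near edge x
ext(0,-10,88,-60,30,np.min)   # right edge y
ext(1,-10,90,60,125,np.max)   # far rail outer
ext(0,0,90,60,125,np.max)   # left rail outer
E
```

```text
slope deg -0.21 at40 -19.7
slope deg 0.29 at40 -19.0
slope deg 0.15 at40 102.9
slope deg -0.65 at40 102.8
```

The plate edges measure −19.7 and −19.0 mm against −20 expected, and it is square within 0.3°, so it is seated. Next is the dimmer.

Emit:
carry_out(motion="0 0 -0.02 0 0 0 255;0 0 -0.02 0 0 0 255;0 0 -0.01 0 0 0 255;0 0 -0.005 0 0 0 255;0 0 -0.003 0 0 0 255;0 0 0 0 0 0 255;0.00498 0.00041 0 0 0 0 255;0.00498 0.00041 0 0 0 0 255;0.00498 0.00041 0 0 0 0 255;0.00498 0.00041 0 0 0 0 255;0.00498 0.00041 0 0 0 0 255;0.00498 0.00041 0 0 0 0 255;0.00498 0.00041 0 0 0 0 255;0.00498 0.00041 0 0 0 0 255;0.00498 0.00041 0 0 0 0 255;0.00498 0.00041 0 0 0 0 255;0 0 0 0 0 0 255")

```text
time_s: 16.77
ee_pos: [0.5534, 0.1379, 0.0494]
eef_rot: [3.142, 0.001, -3.06]
force: [-0.0, 0.0, 0.1]
grip_width: 0.0007
grip_force: 0.0
```

Emit:
carry_out(motion="0.003 0.00024 0 0 0 0 255;0.003 0.00024 0 0 0 0 255;0.003 0.00024 0 0 0 0 255;0.003 0.00024 0 0 0 0 255;0 0 0 0 0 0 255")

```text
time_s: 17.18
ee_pos: [0.5651, 0.1388, 0.0494]
eef_rot: [-3.142, 0.0, -3.06]
force: [-0.2, -0.4, 0.7]
grip_width: -0.0002
grip_force: 0.0
```

Emit:
carry_out(motion="0.001 0.00008 0 0 0 0 255;0.001 0.00008 0 0 0 0 255;0.001 0.00008 0 0 0 0 255;0.001 0.00008 0 0 0 0 255;0 0 0 0 0 0 255")

```text
time_s: 17.6
ee_pos: [0.5683, 0.1391, 0.0494]
eef_rot: [-3.142, -0.001, -3.06]
force: [-4.1, -0.9, 1.1]
grip_width: 0.0001
grip_force: 1.9
```

Emit:
carry_out(motion="0.001 0.00008 0 0 0 0 255;0.001 0.00008 0 0 0 0 255;0 0 0 0 0 0 255")

```text
time_s: 17.85
ee_pos: [0.5687, 0.1391, 0.0493]
eef_rot: [-3.141, -0.005, -3.06]
force: [-16.8, -2.2, 9.4]
grip_width: 0.0006
grip_force: 8.6
```

It is against the end stop at 17 N. Backing away.

Emit:
carry_out(motion="-0.004 -0.0003 0 0 0 0 255;-0.01 -0.0008 0 0 0 0 255;-0.01 -0.0008 0 0 0 0 255;-0.01 -0.0008 0 0 0 0 255;0 0 0.02 0 0 0 255;0 0 0.03 0 0 0 255;0 0 0.03 0 0 0 255;0 0 0.03 0 0 0 255;-0.01 0.02 0 0 0 0 255;-0.015 0.025 0 0 0 0 255;-0.015 0.025 0 0 0 0 255;-0.015 0.025 0 0 0 0 255;-0.015 0.025 0 0 0 0 255;-0.015 0.025 0 0 0 0 255;0 0.025 0 0 0 0 255;0 0.025 0 0 0 0 255;0 0 0 0 0 0 255")

```text
time_s: 19.27
ee_pos: [0.4513, 0.335, 0.1597]
eef_rot: [3.14, 0.002, -3.057]
force: [-0.3, -1.2, 0.1]
grip_width: 0.0002
grip_force: 0.0
```

```bash
python3 - <<'E'
from h import *
c=state();save(c,'a8',190,118,330,223,2.0)
p=c["pixels"].astype(int);b=(cloud(c)[...,:2]-BC)@BR.T*1000
m=(p[...,0]>p[...,1]*1.8)&(p[...,0]>40)&(abs(b[...,0])<150)&(b[...,1]>120)&(b[...,1]<190)
print("knob",b[m].mean(0),m.sum())
E
```

```text
t 19.3167 tcp base [-114.9  363.6] z 0.1594 yaw -175.18 F [-1.2 -0.   0.2]
1419 base ctr [42.6 33.3] [126.7 144.9] 0.1
knob [  0.2681609  159.01883733] 24
```

View pics/a8.png

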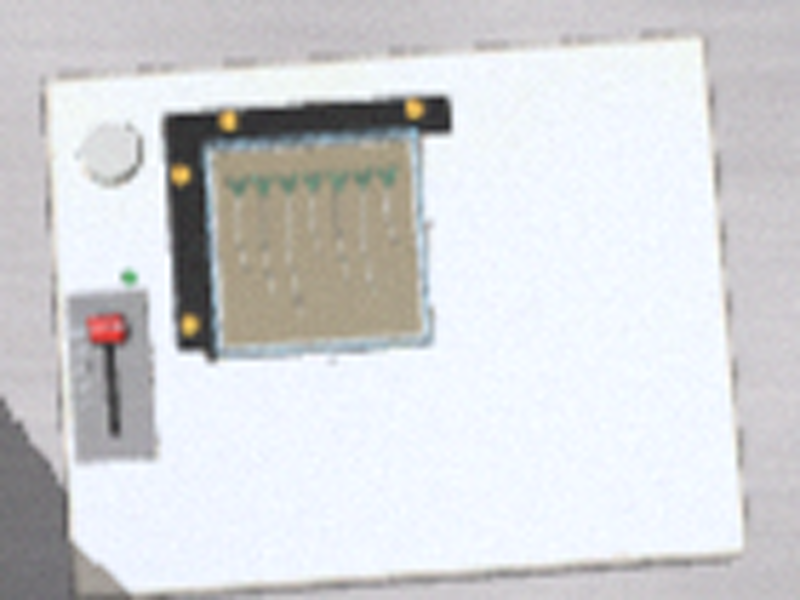

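The plate at (320,240) sits square against both rails. The knob at (107,328) is at the far end of its slot (0.3 mm from the full mark), and the small dish hasn't moved. Handing in.

```bash
python3 -c "
from h import *
print(ctrl.hand_in())"
```

```text
the job is handed in; nothing more can be done
None
```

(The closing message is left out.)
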